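# Break the lid stay and shut the bead chest

### The arm

A 6-joint arm with a two-finger parallel gripper is mounted at the origin on the work surface. World frame = base frame: x ahead of the robot, y to its left, z up, the work surface at z = 0. Lengths are in mm, angles in rad, forces in N, time in s.
With the tool pointing down it reaches from about 300 to 1000 mm from the base axis. Payload 5.1 kg.
Tool frame: the origin (TCP) lies midway between the tips of the shut fingers; the grasp point (between the pads) lies 19 mm behind it; z points along the fingers, y is the line along which they close (so a half turn about z gives the same grasp; the last joint's range is limited). The gripper opens to 95 mm and grips with 3 to 60 N. Pads are 20 mm wide; open, the fingers measure 119 mm over their backs; the gripper's body (75 mm by 180 mm) begins 59 mm behind the grasp point.
Start: joints at [-1.198, 0.124, 1.65, -0, 1.367, -0.083], TCP at [286.085, -583.643, 177.556] pointing down, gripper open.
Joint ranges: [-2.61, 2.61], [-1.02, 2.33], [0.03, 2.71], [-1.35, 4.49], [0.32, 2.68], [-2.91, 2.91]. Speed limits (rad/s): [2.57, 2.57, 3.14, 3.14, 3.14, 3.14].

### API

Orientations are given as a unit quaternion [w, x, y, z].
In Python, from bench import manip gives the robot as it stands.
- The arm moves only by the tool servo_tool, never from a script. Its argument "plan" is a list that holds one entry, the list of rows, each a list of 5 numbers: the opening, from 0 (shut) to 1 (fully open), then the shift along the tool's x, y, z in units of 10 cm (1.0 is 10 cm), then the turn about the tool's z in units of 60 degrees (1.0 is 60 degrees). A call has 1 to 20 rows; each row is the pose to reach, as a shift and turn from the pose commanded when the call began, along the tool's axes at that moment; what a row does not reach only later rows make up. A row lasts 1/10 s, in which the tool goes at most 50 mm and 8.59 degrees, less where a joint would pass 70% of its speed; a pose out of reach is approached as far as the arm can. A call with a number of a shift or a turn outside -1 to 1 is refused whole. A call with a gripper value outside its range is refused whole. The fingers move at their own pace and stop on an object; the grip force is fixed at half the most. Time passes only in rows, so rows that repeat a pose let the fingers close. It gives the time, the measured TCP pose, the force, the opening and the grip force at its end, in the units of the state.
- manip.sense(): the state, without advancing time (a new reading comes with each control period).
- manip.capture(name): name is "side" or "top"; returns (picture, depth): 420x560x3 uint8, red, green, blue; 420x560 float32, mm along the optical axis (not along the pixel's ray), 0 where there is no reading.
- manip.camera_info(name): a dict with "fovy" (degrees; the focal length in pixels is half the picture's height over the tangent of half this angle, whatever the lens; pixels are square), "cx", "cy" (the principal point, pixels), "T" (4x4, takes a point from camera to world coordinates). Camera axes: x right, y up, looking along -z (the intrinsics and any distortion apply to the point x, -y, -z); pixel columns grow to the right and rows downward; lengths in mm; the calibration is good to about 2 mm. A picture is of the moment at which its call begins. camera_info takes no time and is no camera call.
- manip.hand_in(): hands the job in; it is judged then, once.
The state is a dict: "time": time; "q": joint angles; "qvel": joint speeds; "joint_torque": joint torques, N m; "eef_pos": TCP position; "ee_rot": TCP orientation; "wrist_force": force on the tool from outside, world axes, zero at the start; "torque": the same for the moment, N m; "finger_gap": finger opening in mm; "gripper_force": force on a finger pad.
Only numpy, scipy, OpenCV 4.12 (cv2) and the standard library are available. Lean on these libraries where they do the work, as an engineer would, in place of code of your own. Each camera call takes 0.05 s, during which the arm holds its last target. There are 200 camera calls.

### The job

The session is over: shut the larger of the two open plywood chests. Its lid is locked open by the folding steel stay on its side, so first press the knee of that stay down until it folds, then lower the lid gently, without slamming, until it is fully shut. Leave the smaller chest standing open as it is.

Things in the scene. Friction and masses are not known exactly. Their poses are not given: they have to be found in the camera images.
- chest: The larger plywood chest, fixed, 200 x 200 x 120 mm high. Origin: centre of its underside; x from its front to its hinge side, y along the hinge, z up. The lid's hinge line is at x +100, z 120 mm. The folding stay is outside its -y wall. The other, smaller chest (150 x 140 x 90 mm) is of the same make.
- chest_knee (a point): Point on the axis of the stay's knee, a level steel rod 18 mm thick, 60 mm long, along chest y (-106 to -166 mm; the point at -148). Locked: 160 mm above the table, free above. Pushed straight down (under 15 N) it passes its straight line within 8 mm and folds, circling the front pivot (chest x -80, z 105), drifting 18 mm to +x in 35 mm of fall and drawing the lid down a little.
- chest_lid (a joint): Lid angle of the larger chest, rad: 0 shut, 1.31 locked open. A plain plate 206 x 200 x 10 mm; open, it leans over the chest, free edge 315 mm above the table, outer face to chest +x; shut, its top is at z 130 mm. It cannot be lowered while the stay is locked. The hinge is stiff: the lid stays where it is left; a few newtons on its outer face move it once the stay is folded.
- box_rim (a point): Middle of the free edge (outer face) of the smaller chest's lid, which stands locked open too, about 240 mm above the table. To be left as it is.

How it is judged:
By the outcome, as a careful person would: the job done as asked, in the order asked, and still so for the second after the job is handed in, with the robot touching nothing.
It also fails if it takes over 38 s, if anything falls off the work surface, if the arm or the gripper's body presses on something with over 40 N, if the wrist force passes 120 N, or if a joint passes its speed limit or range.

## Working session

There is one attempt and no reset: what is moved stays moved. The work goes in short steps, Python scripts to look and compute and a tool call to move; the robot and the scene stay as the last step left them, time stands still between calls to the robot, and variables do not carry over. Pictures are saved under pics/ and viewed, at most 10 in all, crops included, and the job is handed in when it is done.

Besides the shell and the picture viewer there is one more tool, called after "Call:" as name(argument=value, ...) on one line, values as JSON. servo_tool: Moves the arm, as the interface text tells. Its arguments: {"type":"object","properties":{"plan":{"type":"array","items":{"type":"array","items":{"type":"array","items":{"type":"number","minimum":-1,"maximum":1}}}}},"required":["plan"]}

```bash
mkdir -p pics; cat > h.py <<'E'
import numpy as np,cv2
from bench import manip
def cloud(n):
    im,d=manip.capture(n);i=manip.camera_info(n);h,w=d.shape
    f=h/2/np.tan(np.radians(i['fovy'])/2);u,v=np.meshgrid(np.arange(w),np.arange(h))
    P=np.stack([(u-i['cx'])/f*d,-(v-i['cy'])/f*d,-d,np.ones_like(d)],-1)@np.array(i['T']).T
    P=P[...,:3];P[d==0]=np.nan
    return im,d,P
E
python3 - <<'E'
from h import *
for n in('side','top'):
    im,d,P=cloud(n);cv2.imwrite(f'pics/{n}0.png',im[...,::-1]);np.savez(f'{n}0.npz',im=im,d=d,P=P)
    print({k:(np.round(v,3).tolist() if k=='T' else v) for k,v in manip.camera_info(n).items()},(d==0).mean())
s=manip.sense();print(s)
E
```

```text
{'fovy': 53.40420537881066, 'cx': 274.16915641915256, 'cy': 205.97686735269417, 'T': [[0.5, -0.767, 0.403, 858.509], [0.866, 0.435, -0.247, -276.331], [0.014, 0.472, 0.881, 814.508], [0.0, 0.0, 0.0, 1.0]]} 0.004413265306122449
{'fovy': 48.978234334755584, 'cx': 272.8605574488592, 'cy': 201.7927206493644, 'T': [[0.026, 0.978, -0.208, 323.844], [-1.0, 0.026, -0.002, -74.226], [0.003, 0.208, 0.978, 1057.467], [0.0, 0.0, 0.0, 1.0]]} 0.004064625850340136
{'time': 0.1, 'q': array([-1.19760471e+00,  1.24442561e-01,  1.65155776e+00, -4.61976944e-05,
        1.36751682e+00, -8.25702268e-02]), 'qvel': array([-0.0010081 , -0.00044381, -0.00377721,  0.00024119,  0.00036181,
       -0.00045744]), 'joint_torque': array([-1.87742189e-04, -4.18884265e+01, -3.61095071e+01,  7.77159934e-02,
        4.61429323e-02, -5.93962204e-05]), 'eef_pos': array([ 285.82829196, -583.03751184,  176.39630678]), 'ee_rot': array([-9.48827566e-04,  9.74145801e-01,  2.25918197e-01, -1.61713135e-04]), 'wrist_force': array([-0.0739505 , -0.19440121, -0.44123278]), 'torque': array([-0.02214882, -0.01102407, -0.01606915]), 'gripper_force': 0.0, 'finger_gap': 95.17390633523348}
```

View pics/side0.png

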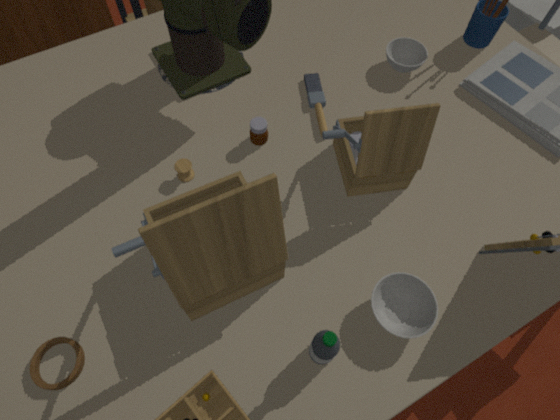

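View pics/top0.png

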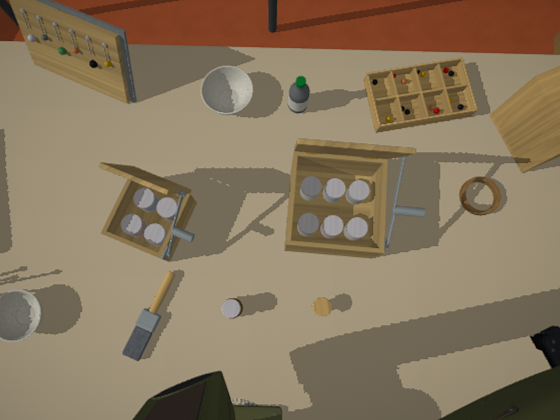

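The side view shows the large chest's lid at about (215,245) with its rod at (130,245). The top view shows the large chest around (337,205), hinge side up (+x) at row ~150, rod from (393,210) to (425,212), and the small chest at (150,215).

```bash
python3 - <<'E'
from h import *
z=np.load('top0.npz');im,P=z['im'],z['P']
# rod
R=P[195:228,388:432].reshape(-1,3);C=im[195:228,388:432].reshape(-1,3)
m=(R[:,2]>150)&(R[:,2]<185);r=R[m]
print('rod',m.sum(),r.min(0),r.max(0),r.mean(0)); c=r.mean(0);u=np.linalg.svd(r-c)[2][0];print(u,'ang',np.degrees(np.arctan2(u[1],u[0])));t=(r-c)@u;print(t.min(),t.max())
# lid edge
L=P[130:165,285:420].reshape(-1,3);l=L[L[:,2]>295]
print('lid',len(l),l.min(0),l.max(0))
rc=cv2.minAreaRect(l[:,:2].astype(np.float32));print(rc,cv2.boxPoints(rc))
# chest rim 
B=P[140:262,280:395].reshape(-1,3);b=B[(B[:,2]>112)&(B[:,2]<127)]
rc=cv2.minAreaRect(b[:,:2].astype(np.float32));print(len(b),rc,cv2.boxPoints(rc))
z=np.load('side0.npz');P=z['P'];S=P[180:310,130:295].reshape(-1,3);s=S[(S[:,2]>150)&(S[:,2]<300)&(S[:,0]>480)]
c=s.mean(0);n=np.linalg.svd((s-c)[::5],full_matrices=False)[2][2];print('lidplane',len(s),c,n,s.min(0),s.max(0))
E
```

```text
rod 340 [ 483.45430515 -370.39603523  150.32897355] [ 531.28765557 -308.14422077  184.76959326] [ 503.41810954 -334.45494802  167.30060924]
[-0.15208114 -0.9882848  -0.01282486] ang -98.7482763787985
-28.444023900855033 36.880092911505635
lid 835 [ 569.90911919 -309.01906728  295.03694023] [ 596.25177029 -109.58669559  325.68876791]
((581.1574096679688, -209.0897979736328), (200.0520782470703, 14.022156715393066), 85.35154724121094) [[ 566.06305  -308.21863 ]
 [ 580.0391   -309.355   ]
 [ 596.2518   -109.96097 ]
 [ 582.2757   -108.824585]]
1835 ((529.1165161132812, -210.89236450195312), (210.5670166015625, 201.09803771972656), 86.52899932861328) [[ 422.37775 -309.89517]
 [ 623.1069  -322.0703 ]
 [ 635.8553  -111.88956]
 [ 435.12616  -99.71442]]
lidplane 8684 [ 608.00564865 -218.04424956  230.6219433 ] [ 0.96643025 -0.12460322  0.22469226] [ 497.81155271 -345.0341497   150.00521406] [ 638.34108329 -110.68166204  299.97160755]
```

```bash
python3 - <<'E'
from h import *
P=np.load('top0.npz')['P']
R=P[195:228,388:432].reshape(-1,3)
for a in range(-376,-310,8):
    r=R[(R[:,1]>a)&(R[:,1]<a+8)&(R[:,2]>158)&(R[:,2]<175)]
    if len(r):print(a+4,len(r),r[:,0].min(),np.median(r[:,0]),r[:,0].max(),np.percentile(r[:,2],90))
P=np.load('side0.npz')['P'];S=P[180:310,130:295].reshape(-1,3);s=S[(S[:,2]>150)&(S[:,2]<300)&(S[:,0]>560)&(S[:,1]>-300)]
for _ in range(3):
    c=s.mean(0);n=np.linalg.svd((s-c)[::5],full_matrices=False)[2][2];n*=np.sign(n[0]);k=abs((s-c)@n)<4;s=s[k]
print(len(s),c,n,'yaw',np.degrees(np.arctan2(n[1],n[0])),'tilt',np.degrees(np.arcsin(n[2])))
x=lambda z:(c[0]-n[2]/n[0]*(z-c[2])-n[1]/n[0]*(-211-c[1]));print('x at z130,315, y-211:',x(130),x(315))
S=P[180:310,90:160].reshape(-1,3);r=S[(S[:,2]>145)&(S[:,2]<180)&(S[:,1]<-330)&(S[:,0]<560)];print('side rod',len(r),r.mean(0),r.min(0),r.max(0))
E
```

```text
-372 11 493.5606408155497 500.4385209211208 508.70555477799917 169.91988357469472
-364 33 492.9090322099134 499.8026072548138 511.00452743182063 169.8517416533227
-356 42 494.437768755595 501.2472944501949 510.87847102626586 170.6406478721251
-348 34 493.9268312383142 501.30771594243197 510.09938268195424 171.38522756270194
-340 37 494.17973529814134 501.0000517586647 512.4364339500528 169.6947691996929
-332 38 495.57284014844583 502.9025759398208 512.2035172245864 170.5224996930112
-324 34 495.64660154297576 502.3494958622392 511.8161102599853 170.2291249900923
-316 38 492.3287130644637 502.8951684958902 513.5300308567564 170.59416516557232
-308 35 492.1857995789881 509.2328972412513 531.2876555722755 173.9463685735234
7926 [ 610.29757776 -209.07490625  232.02561896] [ 0.96362242 -0.06191938  0.25999581] yaw -3.6765937285427417 tilt 15.069813349095652
x at z130,315, y-211: 637.7014985772896 587.7864870278318
side rod 273 [ 506.69895704 -350.40952597  165.49320547] [ 494.82756729 -370.66080433  154.45907409] [ 514.05221583 -330.0270439   170.71972927]
```

Call:
servo_tool(plan=[[[0,0.2,-0.2,-0.12,-0.13],[0,0.4,-0.4,-0.24,-0.26],[0,0.6,-0.6,-0.36,-0.39],[0,0.8,-0.8,-0.48,-0.52],[0,1,-1,-0.6,-0.65],[0,1,-1,-0.6,-0.78],[0,1,-1,-0.6,-0.9],[0,1,-1,-0.6,-1],[0,1,-1,-0.6,-1]]])

```text
time: 1.0
eef_pos: [331.8, -449.5, 237.1]
ee_rot: [-0.0, 0.731, 0.683, 0.0]
wrist_force: [0.4, -0.2, 0.2]
finger_gap: 28.7
gripper_force: 0.0
```

Call:
servo_tool(plan=[[[0,0.2,0.3,0,0],[0,0.4,0.6,0,0],[0,0.5,0.9,0,0],[0,0.5,1,0,0]]])

```text
time: 1.4
eef_pos: [437.0, -405.4, 237.1]
ee_rot: [-0.0, 0.731, 0.683, 0.0]
wrist_force: [0.7, 1.2, 0.0]
finger_gap: 1.0
gripper_force: 0.0
```

Call:
servo_tool(plan=[[[0,0.25,0.3,0.2,0],[0,0.49,0.6,0.4,0],[0,0.49,0.63,0.45,0],[0,0.49,0.63,0.45,0]]])

```text
time: 1.8
eef_pos: [500.5, -361.6, 190.6]
ee_rot: [-0.002, 0.731, 0.683, -0.001]
wrist_force: [-0.5, 0.0, -0.2]
finger_gap: 0.3
gripper_force: 0.0
```

```bash
python3 - <<'E'
from h import *
im,d,P=cloud('side');cv2.imwrite('pics/s1.png',cv2.resize(im[130:330,40:300,::-1],None,fx=2.3,fy=2.3))
s=manip.sense();print(s['time'],s['eef_pos'],s['finger_gap'],s['wrist_force'])
E
```

```text
1.85 [ 500.44301922 -362.53620128  191.99526285] 0.48973021416469614 [-0.47449025 -0.44530648  0.21455708]
```

View pics/s1.png

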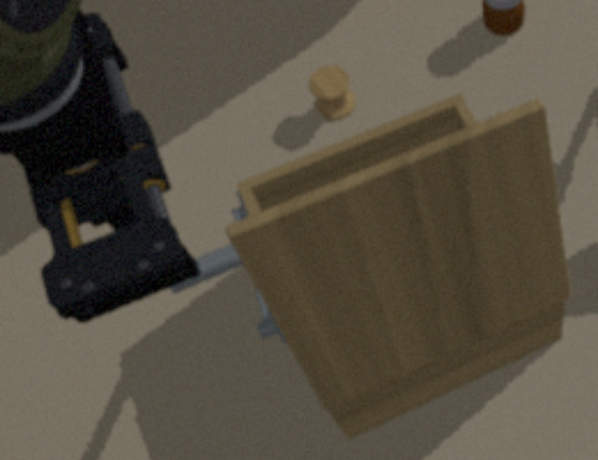

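The gripper's narrow side faces the lid and its tip is over the rod, in line with it at about (190,275). Now I press.

Call:
servo_tool(plan=[[[0,0,0,0.1,0],[0,0,0,0.18,0],[0,0,0.01,0.23,0],[0,0,0.03,0.27,0],[0,0,0.06,0.31,0],[0,0,0.08,0.35,0],[0,0,0.1,0.39,0],[0,0,0.12,0.43,0],[0,0,0.14,0.47,0],[0,0,0.15,0.51,0],[0,0,0.17,0.55,0],[0,0,0.18,0.59,0],[0,0,0.19,0.63,0],[0,0,0.2,0.66,0],[0,0,0.2,0.66,0]]])

```text
time: 3.35
eef_pos: [520.9, -363.2, 125.8]
ee_rot: [-0.001, 0.731, 0.683, -0.0]
wrist_force: [0.4, 0.2, -0.2]
finger_gap: 0.4
gripper_force: 0.0
```

```bash
python3 - <<'E'
from h import *
im,d,P=cloud('side');cv2.imwrite('pics/s2.png',cv2.resize(im[130:330,40:300,::-1],None,fx=2.3,fy=2.3))
s=manip.sense();print(s['time'],s['eef_pos'],s['wrist_force'])
E
```

```text
3.4 [ 521.03779312 -363.34293992  126.24148591] [-1.12415357  0.0877698   0.84965046]
```

View pics/s2.png

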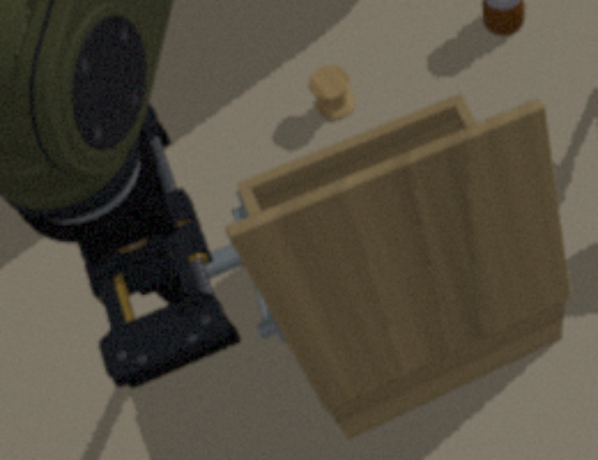

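The finger is down but the lid and rod (225,262) look unmoved, with no force, so it may have slipped past the rod. I'll raise it and measure again.

Call:
servo_tool(plan=[[[0,0,0,-0.2,0],[0,0,0,-0.5,0],[0,0,0,-0.85,0],[0,0,-0.3,-0.95,0],[0,0,-0.7,-0.95,0],[0,0,-1,-0.95,0],[0,0,-1,-0.95,0]]])

```text
time: 4.1
eef_pos: [419.2, -356.7, 222.3]
ee_rot: [0.0, 0.731, 0.682, -0.0]
wrist_force: [1.3, -0.6, 0.3]
finger_gap: 0.6
gripper_force: 0.0
```

```bash
python3 - <<'E'
from h import *
for n,(a,b,c,e) in dict(top=(190,232,380,436),side=(215,300,90,170)).items():
    im,d,P=cloud(n);cv2.imwrite(f'pics/{n}3.png',im[...,::-1])
    R=P[a:b,c:e].reshape(-1,3);g=im[a:b,c:e].reshape(-1,3).astype(int)
    k=(R[:,1]<-325)&(R[:,1]>-385)&(R[:,2]>30)&(R[:,2]<185)&(R[:,0]<600)&(R[:,0]>450)
    r=R[k];print(n,k.sum(),r.mean(0),np.percentile(r,[2,50,98],axis=0).round(1).tolist())
s=manip.sense();print(s['time'],s['eef_pos'],s['wrist_force'])
E
```

```text
top 206 [ 501.64084865 -347.69713625  167.22030734] [[493.7, -369.6, 160.5], [501.1, -348.0, 167.7], [511.4, -326.3, 171.7]]
side 307 [ 506.98385297 -347.93634202  165.58855404] [[496.5, -369.3, 157.3], [507.8, -348.1, 166.5], [513.8, -326.2, 170.0]]
4.2 [ 421.45804103 -356.93004187  222.20758885] [0.59366185 0.15168352 0.97332335]
```

View pics/top3.png

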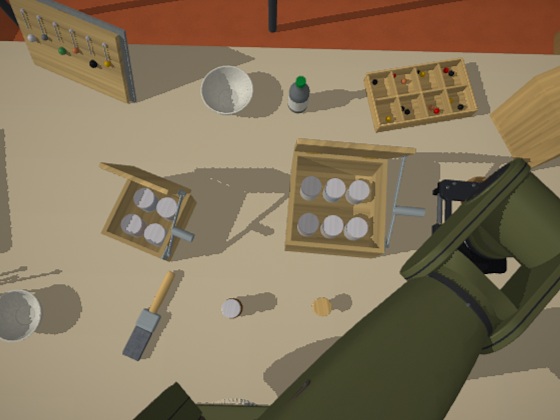

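The top view shows the rod still locked, spanning (393,210) to (425,212). I'll retry centred at (504,-354), slowly, checking the force.

Call:
servo_tool(plan=[[[0,0.04,0.4,0,0],[0,0.09,0.75,0.1,0],[0,0.09,0.82,0.3,0],[0,0.09,0.82,0.45,0],[0,0.09,0.82,0.5,0],[0,0.09,0.82,0.53,0],[0,0.09,0.82,0.55,0]]])

```text
time: 4.9
eef_pos: [503.6, -353.6, 167.0]
ee_rot: [0.0, 0.731, 0.683, 0.0]
wrist_force: [0.2, 0.5, 0.2]
finger_gap: 0.3
gripper_force: 0.0
```

Call:
servo_tool(plan=[[[0,0,0,0.02,0],[0,0,0,0.04,0]]])

```text
time: 5.1
eef_pos: [503.9, -353.7, 163.5]
ee_rot: [0.001, 0.731, 0.683, 0.0]
wrist_force: [-0.3, 0.6, -0.9]
finger_gap: 0.1
gripper_force: 0.0
```

```bash
python3 - <<'E'
from h import *
im,d,P=cloud('top');cv2.imwrite('pics/t4.png',cv2.resize(im[130:270,340:540,::-1],None,fx=4,fy=4,interpolation=cv2.INTER_CUBIC))
s=manip.sense();print(s['time'],s['eef_pos'],s['wrist_force'])
E
```

```text
5.15 [ 503.68684409 -353.52186317  162.89254441] [0.45769239 0.58519318 0.08175631]
```

View pics/t4.png

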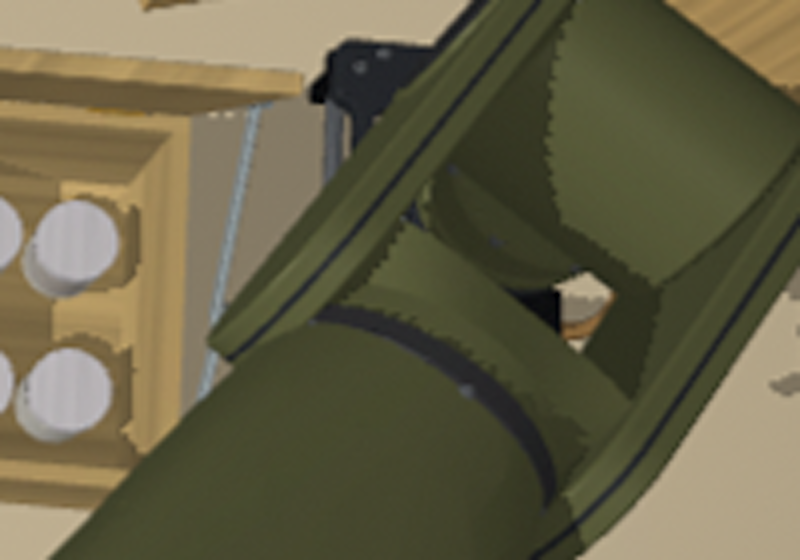

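```bash
python3 - <<'E'
from h import *
for n in ('side','top'):
    im,d,P=cloud(n)
    print(n)
    for lo in range(110,270,12):
        k=(abs(P[...,0]-504)<70)&(P[...,1]<-318)&(P[...,1]>-430)&(P[...,2]>=lo)&(P[...,2]<lo+12)
        if k.sum()>3:
            p=P[k];print(lo,k.sum(),np.percentile(p[:,:2],[3,50,97],axis=0).round(0).tolist(),im[k].mean(0).round())
E
```

```text
side
146 5 [[512.0, -330.0], [513.0, -327.0], [513.0, -320.0]] [75. 75. 70.]
158 103 [[499.0, -335.0], [509.0, -327.0], [514.0, -319.0]] [85. 88. 90.]
230 27 [[513.0, -363.0], [514.0, -357.0], [515.0, -349.0]] [10.  9. 12.]
242 38 [[514.0, -364.0], [515.0, -355.0], [517.0, -347.0]] [8. 8. 8.]
266 34 [[527.0, -367.0], [528.0, -355.0], [529.0, -344.0]] [13. 13. 12.]
top
```

Call:
servo_tool(plan=[[[0,0,0.01,0.02,0],[0,0,0.02,0.04,0],[0,0,0.03,0.06,0]]])

```text
time: 5.55
eef_pos: [506.9, -353.5, 156.4]
ee_rot: [-0.0, 0.731, 0.683, -0.0]
wrist_force: [-0.2, 0.2, 0.8]
finger_gap: 0.3
gripper_force: 0.0
```

```bash
cat > rod.py <<'E'
from h import *
im,d,P=cloud('side')
k=(abs(P[...,0]-510)<50)&(P[...,1]<-315)&(P[...,1]>-342)&(P[...,2]>=90)&(P[...,2]<185)
print(k.sum(),np.percentile(P[k],[3,50,97],axis=0).round(1).tolist())
s=manip.sense();print(s['time'],s['eef_pos'],s['wrist_force'])
E
python3 rod.py
```

```text
107 [[499.7, -334.2, 157.1], [509.3, -326.8, 166.2], [514.1, -319.1, 169.3]]
5.6 [ 506.8098147  -353.28827876  155.87730227] [-0.5819574   0.42433061 -0.27160582]
```

```bash
python3 - <<'E'
from h import *
im,d,P=cloud('side');cv2.imwrite('pics/s5.png',cv2.resize(np.clip(im[180:310,60:220,::-1]*1.6,0,255).astype(np.uint8),None,fx=4.5,fy=4.5,interpolation=cv2.INTER_CUBIC))
k=(P[...,2]>60)&(P[...,2]<340)&(P[...,0]>420)&(P[...,0]<660)&(P[...,1]<-312)&(P[...,1]>-450)
for v in range(200,310,6): print(v,[tuple(P[v,u].round().astype(int).tolist()) for u in range(80,180,9) if k[v,u]])
E
```

```text
200 [(525, -327, 336), (501, -321, 293)]
206 [(521, -351, 335), (521, -342, 327), (525, -332, 324), (509, -324, 291)]
212 [(521, -364, 330), (520, -356, 321), (522, -346, 314), (526, -336, 312), (521, -327, 295), (518, -318, 281)]
218 [(520, -370, 316), (523, -360, 312), (529, -349, 313), (532, -340, 309), (541, -329, 313), (534, -320, 292)]
224 [(526, -373, 313), (530, -363, 310), (525, -355, 293), (531, -345, 293), (549, -332, 312), (537, -324, 283)]
230 [(535, -376, 313), (528, -369, 294), (532, -359, 290), (531, -350, 278), (558, -335, 313), (547, -327, 285)]
236 [(543, -378, 313), (542, -370, 302), (530, -365, 273), (519, -358, 243), (518, -348, 230), (572, -328, 312)]
242 [(550, -373, 302), (568, -351, 312), (573, -341, 311), (580, -331, 313), (507, -333, 168), (512, -321, 164)]
248 [(565, -374, 312), (571, -364, 313), (576, -354, 311), (582, -344, 313), (586, -334, 310), (593, -324, 312)]
254 [(573, -376, 312), (578, -366, 312), (585, -356, 314), (590, -346, 313), (594, -337, 310), (599, -327, 308)]
260 [(575, -389, 313), (581, -379, 313), (586, -369, 312), (592, -359, 313), (597, -349, 312), (599, -340, 304), (591, -333, 276)]
266 [(583, -391, 313), (588, -382, 312), (593, -372, 311), (596, -363, 306), (589, -357, 281)]
272 [(595, -384, 311), (593, -377, 297), (588, -371, 275), (599, -322, 232)]
278 []
284 []
290 []
296 []
302 []
308 []
```

View pics/s5.png

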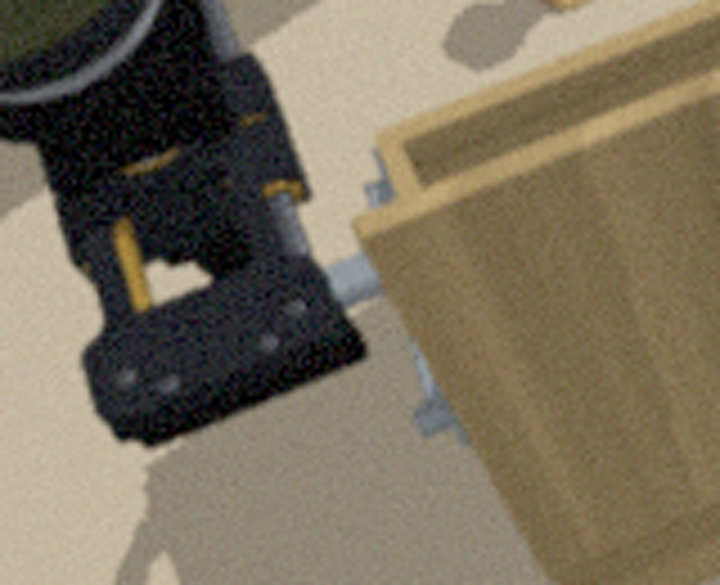

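Call:
servo_tool(plan=[[[0,0,-0.03,0.03,0],[0,0,-0.03,0.08,0],[0,0,-0.03,0.14,0],[0,0,-0.03,0.19,0],[0,0,-0.03,0.22,0]]])

```text
time: 6.15
eef_pos: [503.4, -353.0, 133.5]
ee_rot: [-0.001, 0.731, 0.683, -0.0]
wrist_force: [0.4, 0.7, -0.5]
finger_gap: 0.4
gripper_force: 0.0
```

```bash
python3 rod.py
```

```text
91 [[498.9, -332.0, 157.1], [509.3, -325.5, 166.8], [514.5, -319.0, 169.7]]
6.2 [ 503.28908192 -352.82002511  133.13317955] [ 0.42971243 -0.74038857 -0.29063082]
```

Call:
servo_tool(plan=[[[0,0,0,0.03,0],[0,0,0,0.06,0],[0,0,0,0.06,0]]])

```text
time: 6.5
eef_pos: [504.1, -353.5, 128.8]
ee_rot: [0.0, 0.731, 0.683, 0.0]
wrist_force: [1.1, -0.4, 0.2]
finger_gap: 0.7
gripper_force: 0.6
```

```bash
python3 rod.py
```

```text
92 [[501.9, -332.1, 155.2], [512.6, -325.6, 162.9], [517.2, -319.0, 166.0]]
6.55 [ 503.98005589 -353.46234764  128.81733547] [ 1.01805662 -0.62338214  1.36893005]
```

The rod now moves down and to +x. Contact came at a reported TCP z of about 132, so the real fingertip is about 37 mm above the reported TCP. I'll keep following the arc with that offset.

Call:
servo_tool(plan=[[[0,0,0.03,0.02,0],[0,0,0.06,0.05,0],[0,0,0.09,0.09,0],[0,0,0.12,0.13,0]]])

```text
time: 6.95
eef_pos: [515.7, -354.0, 115.0]
ee_rot: [-0.0, 0.731, 0.683, -0.0]
wrist_force: [-2.2, 0.0, 1.4]
finger_gap: 0.4
gripper_force: 0.9
```

```bash
python3 rod.py
```

```text
99 [[511.9, -332.9, 140.1], [520.9, -325.6, 149.0], [526.3, -318.5, 152.1]]
7.0 [ 515.99535962 -353.94669095  114.24443512] [ 0.07677851 -1.3795887   1.1913048 ]
```

Call:
servo_tool(plan=[[[0,0,0.02,0.04,0],[0,0,0.03,0.08,0],[0,0,0.05,0.12,0],[0,0,0.07,0.17,0],[0,0,0.08,0.21,0],[0,0,0.09,0.26,0],[0,0,0.1,0.3,0],[0,0,0.1,0.3,0]]])

```text
time: 7.8
eef_pos: [525.8, -354.6, 84.6]
ee_rot: [-0.0, 0.731, 0.683, 0.0]
wrist_force: [0.4, -0.2, -0.2]
finger_gap: 0.5
gripper_force: 0.0
```

```bash
python3 rod.py
```

```text
54 [[520.1, -333.9, 109.2], [532.8, -329.5, 115.7], [534.9, -318.8, 121.8]]
7.85 [ 525.99121608 -354.4861492    84.74741621] [-0.53627313 -0.51332694  0.79282714]
```

The stay has folded. Now I go up and round behind the lid.

Call:
servo_tool(plan=[[[0,0,0,-0.2,0],[0,0,0,-0.5,0],[0,0,0,-0.9,0],[0,0,0,-1,0]]])

```text
time: 8.25
eef_pos: [528.4, -356.2, 191.1]
ee_rot: [0.004, 0.731, 0.683, 0.001]
wrist_force: [1.0, 0.1, 1.3]
finger_gap: 0.8
gripper_force: 0.0
```

Call:
servo_tool(plan=[[[0,0,0,-0.4,0],[0,0,0,-0.8,0],[0,0,0,-1,0],[0,0,0.1,-1,0],[0,0,0.4,-1,0],[0,0,0.8,-1,0],[0,0,1,-1,0],[0,0,1,-1,0]]])

```text
time: 9.05
eef_pos: [627.1, -360.4, 280.4]
ee_rot: [-0.003, 0.73, 0.683, -0.0]
wrist_force: [-0.2, 0.5, -1.1]
finger_gap: 0.5
gripper_force: 0.0
```

Call:
servo_tool(plan=[[[0,0.2,0.2,-0.1,0],[0,0.5,0.4,-0.1,0],[0,0.8,0.55,-0.1,0],[0,1,0.55,-0.1,0],[0,1,0.55,-0.1,0]]])

```text
time: 9.55
eef_pos: [686.7, -262.9, 294.3]
ee_rot: [-0.001, 0.73, 0.684, -0.0]
wrist_force: [0.3, -0.1, 0.0]
finger_gap: 0.5
gripper_force: 0.0
```

```bash
cat > lid.py <<'E'
from h import *
im,d,P=cloud('side');cv2.imwrite('pics/last.png',im[...,::-1])
S=P[100:330,130:300].reshape(-1,3);s=S[(S[:,2]>138)&(S[:,2]<330)&(S[:,1]>-300)&(S[:,1]<-120)&(S[:,0]<650)&(S[:,0]>430)]
C=im[100:330,130:300].reshape(-1,3)
best=None;rng=np.random.default_rng(0)
for _ in range(300):
    a=s[rng.choice(len(s),3,False)];n=np.cross(a[1]-a[0],a[2]-a[0]);n/=np.linalg.norm(n)+1e-9
    if abs(n[1])>.15: continue
    k=abs((s-a[0])@n)<3
    if best is None or k.sum()>best.sum():best=k
s=s[best];c=s.mean(0);n=np.linalg.svd((s-c)[::3],full_matrices=False)[2][2];n*=np.sign(n[0])
print('lid',len(s),c.round(1),n.round(3),'angle',np.arccos(n[2]).round(3),s.min(0).round(),s.max(0).round())
s=manip.sense();print(s['time'],s['eef_pos'],s['wrist_force'])
E
python3 lid.py
```

```text
lid 3872 [ 594.3 -159.7  207.3] [ 0.865 -0.056  0.499] angle 1.049 [ 539. -281.  138.] [ 638. -120.  304.]
9.6 [ 686.37093092 -264.64586485  294.68883026] [ 0.41003591 -0.32154396  0.48413073]
```

The lid is at 1.05 rad. I'm descending behind it.

Call:
servo_tool(plan=[[[0,0.2,0,0.1,0],[0,0.45,0,0.35,0],[0,0.45,-0.2,0.6,0],[0,0.45,-0.5,0.64,0],[0,0.45,-0.8,0.64,0],[0,0.45,-0.92,0.64,0],[0,0.45,-0.92,0.64,0]]])

```text
time: 10.3
eef_pos: [597.2, -214.6, 231.9]
ee_rot: [0.0, 0.731, 0.682, 0.0]
wrist_force: [1.7, 0.4, 0.0]
finger_gap: 0.4
gripper_force: 0.0
```

```bash
python3 lid.py
```

```text
lid 7232 [ 582.8 -221.4  220.4] [ 0.865 -0.055  0.499] angle 1.048 [ 527. -300.  138.] [ 637. -120.  304.]
10.35 [ 598.30667112 -214.68793235  232.04889178] [ 0.72257263  0.55207446 -0.95319808]
```

View pics/last.png

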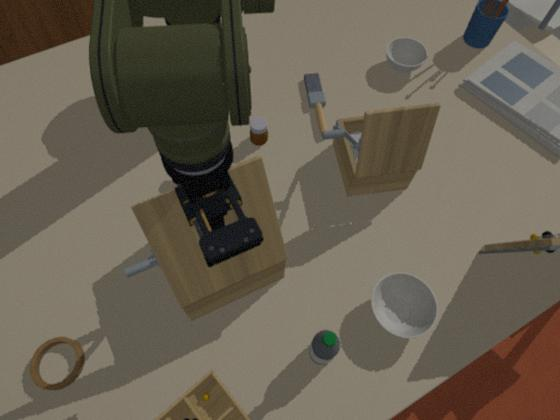

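Call:
servo_tool(plan=[[[0,0,-0.1,0,0],[0,0,-0.18,0,0],[0,0,-0.24,0,0],[0,0,-0.28,0,0],[0,0,-0.32,0.02,0],[0,0,-0.36,0.05,0],[0,0,-0.4,0.07,0],[0,0,-0.44,0.09,0],[0,0,-0.48,0.11,0],[0,0,-0.52,0.14,0],[0,0,-0.56,0.17,0],[0,0,-0.6,0.2,0],[0,0,-0.63,0.23,0],[0,0,-0.66,0.26,0],[0,0,-0.69,0.28,0]]])

```text
time: 11.85
eef_pos: [529.3, -209.7, 203.0]
ee_rot: [-0.0, 0.731, 0.683, 0.0]
wrist_force: [2.7, -0.6, -0.1]
finger_gap: 0.4
gripper_force: 0.8
```

```bash
python3 lid.py
```

```text
lid 9671 [ 564.5 -216.8  199.4] [ 0.709 -0.044  0.704] angle 0.79 [ 485. -300.  138.] [ 633. -120.  273.]
11.9 [ 528.76255094 -209.56172462  202.59232951] [ 0.58559008 -0.25084744  1.1695002 ]
```

Call:
servo_tool(plan=[[[0,0,-0.03,0.03,0],[0,0,-0.06,0.06,0],[0,0,-0.09,0.09,0],[0,0,-0.12,0.12,0],[0,0,-0.15,0.15,0],[0,0,-0.17,0.18,0],[0,0,-0.2,0.22,0],[0,0,-0.22,0.26,0],[0,0,-0.25,0.3,0],[0,0,-0.28,0.35,0],[0,0,-0.3,0.39,0],[0,0,-0.32,0.43,0],[0,0,-0.35,0.48,0],[0,0,-0.37,0.52,0],[0,0,-0.39,0.57,0],[0,0,-0.41,0.62,0]]])

```text
time: 13.5
eef_pos: [488.3, -206.9, 141.1]
ee_rot: [-0.0, 0.731, 0.683, -0.0]
wrist_force: [-0.7, 0.2, -0.5]
finger_gap: 0.2
gripper_force: 0.5
```

```bash
python3 lid.py
```

```text
lid 8004 [ 533.4 -216.9  161.1] [ 0.307 -0.02   0.951] angle 0.313 [ 431. -300.  138.] [ 615. -120.  194.]
13.55 [ 487.68702432 -206.58910326  140.00810715] [-0.06658303 -0.9441806  -0.21455783]
```

Call:
servo_tool(plan=[[[0,0,-0.01,0.04,0],[0,0,-0.03,0.08,0],[0,0,-0.04,0.12,0],[0,0,-0.05,0.16,0],[0,0,-0.06,0.2,0],[0,0,-0.07,0.24,0],[0,0,-0.08,0.28,0],[0,0,-0.08,0.31,0],[0,0,-0.09,0.34,0],[0,0,-0.09,0.37,0],[0,0,-0.1,0.4,0],[0,0,-0.1,0.42,0],[0,0,-0.1,0.44,0]]])

```text
time: 14.85
eef_pos: [478.5, -206.2, 97.3]
ee_rot: [-0.0, 0.731, 0.683, -0.0]
wrist_force: [-0.1, 0.1, 1.2]
finger_gap: 0.4
gripper_force: 0.4
```

Call:
servo_tool(plan=[[[0,0,0,0.01,0],[0,0,0,0.02,0],[0,0,0,0.03,0]]])

```text
time: 15.15
eef_pos: [478.6, -206.2, 94.5]
ee_rot: [-0.0, 0.731, 0.683, -0.0]
wrist_force: [-1.6, 0.3, 0.4]
finger_gap: 0.3
gripper_force: 0.4
```

```bash
sed -i 's/>138)/>112)/' lid.py; python3 lid.py
```

```text
lid 8299 [ 548.6 -214.9  129.9] [ 0.008 -0.     1.   ] angle 0.008 [ 430. -300.  126.] [ 640. -120.  133.]
15.2 [ 478.64388066 -206.18018966   94.31564275] [-1.32174494  0.31408954  0.8514537 ]
```

Nearly shut. I'll press down a few more millimetres until a clear contact force shows.

Call:
servo_tool(plan=[[[0,0,0,0.01,0],[0,0,0,0.02,0]]])

```text
time: 15.4
eef_pos: [478.7, -206.2, 93.1]
ee_rot: [-0.0, 0.731, 0.683, -0.0]
wrist_force: [-2.8, 0.8, 6.7]
finger_gap: 0.4
gripper_force: 3.5
```

Call:
servo_tool(plan=[[[0,0,0,0.005,0],[0,0,0,0.01,0],[0,0,0,0.01,0]]])

```text
time: 15.7
eef_pos: [478.8, -206.3, 93.1]
ee_rot: [-0.0, 0.731, 0.683, -0.0]
wrist_force: [-4.0, 2.6, 7.2]
finger_gap: 0.3
gripper_force: 4.1
```

Contact is firm and the finger has stopped at 93.1. I'm retreating and checking.

Call:
servo_tool(plan=[[[0,0,0,-0.05,0],[0,0,0,-0.2,0],[0,0,0,-0.5,0],[0,0,0,-0.9,0],[0,0,0,-1,0],[0,0,0,-1,0]]])

```text
time: 16.3
eef_pos: [480.3, -207.1, 194.9]
ee_rot: [0.003, 0.731, 0.683, 0.001]
wrist_force: [-0.3, 0.1, -0.2]
finger_gap: 0.5
gripper_force: 0.0
```

```bash
python3 lid.py; python3 - <<'E'
import numpy as np
from h import *
im,d,P=cloud('side');Q=np.load('side0.npz')['P']
a=np.s_[95:195,335:440];print('small chest change',np.nanmedian(abs(P[a]-Q[a]),axis=(0,1)),np.nanmax(P[a][...,2]),np.nanmax(Q[a][...,2]))
E
```

```text
lid 9474 [ 542.  -213.6  129.1] [ 0.001  0.001 -1.   ] angle 3.14 [ 430. -300.  126.] [ 638. -120.  132.]
16.35 [ 479.15899205 -206.46139155  192.47449656] [ 0.32706628 -1.0481528  -0.95594309]
small chest change [0.54508906 0.79233419 1.19052068] 244.7303232110313 244.38463186306933
```

View pics/last.png

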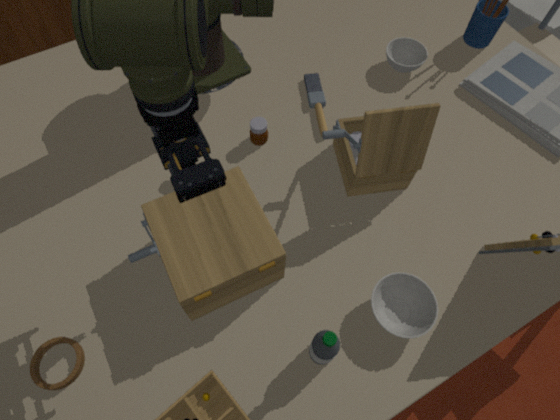

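The large lid lies flat and shut around (215,240), with its top at z≈129 mm. The small chest at (385,150) still stands open and the robot is clear of everything.

```bash
python3 -c "
from bench import manip
print(manip.hand_in())"
```

```text
the job is handed in; nothing more can be done
None
```

The stay was folded first, then the larger chest was lowered gently until fully shut (lid top measured level at about 129 mm). The smaller chest is still open as it was, and the job is handed in at about 16 s.

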